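# Assemble a model railway bridge from pier and spans

### The job

Put the model railway bridge together on its wooden module: stand the pier base midway between the two abutments, its longer side across the bridge line, and stack the pier column squarely and centrally on it, cap up and lying crosswise like the base. Then lay the lattice truss span over the lower track and the solid-sided plate girder span over the road, each centred above what it crosses, in line with the bridge and lying level with one end on an abutment seat and the other on the pier. Do not disturb the little green shunting engine parked between the parts.

Things in the scene. Friction and masses are not known exactly. Their poses are not given: they have to be found in the camera images.
- module: Fixed bare brown wooden board 130 mm (its x) by 420 mm (its y) by 9 mm, lying on the table; the bridge runs along its y. Origin: centre of its underside; its top is 9 mm above that. Everything of the bridge stands on it.
- abutment_a: Fixed grey concrete abutment at the module's +y end, 80 mm wide (x), 91 long (y). Origin: centre of its underside, on the module's top, 159.5 mm from the module's centre. Its own -y faces the other abutment: there a flat seat 28 mm deep, 60 mm above the origin, then a step up to the approach (70 mm high, a bit of track on it, side walls 84). Faces of the two abutments 228 mm apart, steps 284.
- abutment_b: The same abutment at the -y end of the module, turned by half a turn so that its own -y again faces the other abutment.
- road: Fixed dark grey strip with a dashed white line, 130 x 56 x 2 mm, crossing the module under one half of the bridge (which half changes), midway across the module, 69 mm from its centre. Origin: centre of its underside, on the module's top; its axes are those of the module. The span's centre belongs right above it.
- lower_track: Fixed short piece of model track (two rails on black sleepers on a grey bed 130 x 44 mm, 7 mm high in all) crossing the module under the other half of the bridge, 69 mm from the centre. Origin: centre of its underside, on the module's top; its axes are those of the module. The span's centre belongs right above it.
- pier_base: Loose off-white masonry block, 84 mm (x, across the bridge) by 62 mm (y, along the bridge) by 25 mm high, 0.2 kg. Origin: centre of its underside. Lies upright on the table at the start; half a turn makes no difference.
- pier_column: Loose off-white pier, T-shaped outline, 35 mm high, 0.13 kg: shaft 44 mm (x) by 54 (y, along the bridge) by 25 high, on it a cap 76 (x, across the bridge) by 54 (y) by 10. Its two y faces are flush, 54 mm apart. Origin: centre of its underside. Stands upright, cap up, at the start; half a turn makes no difference. On the base its top is level with the abutment seats.
- truss: Loose dark steel lattice (truss) bridge span, 130 mm long (y), 60 mm wide (x) over its two open lattice sides, 42 mm high, floor with a row of brown timbers across it 10 mm above its underside; 0.09 kg. The top chord runs over the middle 70 mm, with an upright in the middle of each side. Origin: centre of its underside. Stands upright at the start; half a turn makes no difference.
- girder: Loose dark steel plate girder bridge span with solid ribbed sides, 130 mm long (y), 48 mm wide (x), 22 mm high, plain dark floor 10 mm above its underside; 0.10 kg. Origin: centre of its underside. Stands upright at the start; half a turn makes no difference.
- shunter: Loose green model diesel shunting engine, 104 mm long (x) by 34 (y) by 50 high, 0.15 kg, parked on the table between the bridge parts; to be left alone. Origin: centre of its underside. Other bystanders stand clear of the bridge parts and the module; none ahead of the robot within 0.75 m is taller than 135 mm.
There are look-alikes about, which are no part of the job. Leave any yellow look-alike of the truss alone.

How it is judged:
By the outcome, as a careful person would: the job done as asked, in the order asked, and still so for the second after the job is handed in, with the robot touching nothing.
It also fails if it takes over 115 s, if anything falls off the work surface, if the arm or the gripper's body presses on something with over 40 N, if the wrist force passes 120 N, or if a joint passes its speed limit or range.

### The arm

A 7-joint arm with a two-finger parallel gripper is mounted at the origin on the work surface. World frame = base frame: x ahead of the robot, y to its left, z up, the work surface at z = 0. Lengths are in m, angles in rad, forces in N, time in s.
With the tool pointing down it reaches from about 0.425 to 0.875 m from the base axis. Payload 4.7 kg.
Tool frame: the origin (TCP) lies between the finger pads; the fingertips stand 14 mm ahead of it and the grasp point (between the pads) lies 5 mm behind it; z points along the fingers, y is the line along which they close (so a half turn about z gives the same grasp; the last joint's range is limited). The gripper opens to 87 mm and grips with 3 to 60 N. Pads are 19 mm wide; open, the fingers measure 117 mm over their backs; the gripper's body (75 mm by 190 mm) begins 51 mm behind the grasp point.
Start: joints at [1.154, 0.321, -0.07, 1.45, 0.023, 1.371, -0.057], TCP at [0.271, -0.591, 0.237] pointing down, gripper open.
Joint ranges: [-2.86, 2.86], [-0.3, 2.09], [-1.38, 1.24], [0.06, 2.45], [-1.56, 4.7], [0.09, 2.05], [-2.69, 2.69]. Speed limits (rad/s): [2.57, 2.57, 3.14, 3.14, 3.14, 3.14, 3.14].

### API

Orientations are given as a rotation vector (axis times angle).
In Python, from bench import ctrl gives the robot as it stands.
- The arm moves only by the tool step_arm, never from a script. Its argument "commands" is a list of rows, each an object with "travel": the shift along the tool's x, y, z in m, a list of three; "turn": the turn, a rotation vector about the tool's x, y, z in degrees, a list of three. A call has 1 to 5 rows; each row is the pose to reach, as a shift and turn from the pose commanded when the call began, along the tool's axes at that moment; what a row does not reach only later rows make up. A row lasts 1/10 s, in which the tool goes at most 50 mm and 8.59 degrees, less where a joint would pass 70% of its speed; a pose out of reach is approached as far as the arm can. A call with a gripper value outside its range is refused whole. "gripper" is the opening, from 0 (shut) to 1 (fully open), set as the call begins (left out, the last holds). The fingers move at their own pace and stop on an object; "force" is the grip in N (left out, the last holds). Time passes only in rows, so rows that repeat a pose let the fingers close. It gives the time, the measured TCP pose, the force, the opening and the grip force at its end, in the units of the state.
- ctrl.get_state(): the state, without advancing time (a new reading comes with each control period).
- ctrl.get_image(name): name is "side" or "top"; returns the picture (420x560x3 uint8, red, green, blue); there is no depth.
- ctrl.camera_model(name): a dict with "fx", "fy", "cx", "cy" (pixels), "R" (3x3) and "t" (3): a world point X has camera coordinates R X + t. Camera axes: x right, y down, z forward; pixel columns grow to the right and rows downward; lengths in m; the calibration is good to about 2 mm. A picture is of the moment at which its call begins. camera_model takes no time and is no camera call.
- ctrl.close_job(): hands the job in; it is judged then, once.
The state is a dict: "time": time; "joint_positions": joint angles; "qd": joint speeds; "joint_torque": joint torques, N m; "position": TCP position; "tool_rot": TCP orientation; "ft_force": force on the tool from outside, world axes, zero at the start; "torque": the same for the moment, N m; "grip_width": opening from 0.0 (shut) to 1.0 (fully open); "grip_force": force on a finger pad.
Only numpy, scipy, OpenCV 4.12 (cv2) and the standard library are available. Lean on these libraries where they do the work, as an engineer would, in place of code of your own. Each camera call takes 0.05 s, during which the arm holds its last target. There are 200 camera calls.

## Working session

There is one attempt and no reset: what is moved stays moved. The work goes in short steps, Python scripts to look and compute and a tool call to move; the robot and the scene stay as the last step left them, time stands still between calls to the robot, and variables do not carry over. Pictures are saved under pics/ and viewed, at most 14 in all, crops included, and the job is handed in when it is done.

Besides the shell and the picture viewer there is one more tool, called in YAML: its name, and indented under it one key for each argument. step_arm: Moves the arm, as the interface text tells. Its arguments: {"type":"object","properties":{"commands":{"type":"array"},"gripper":{"type":"number"},"force":{"type":"number"}},"required":["commands"]}

```bash
mkdir -p pics; ls
python3 - <<'E'
from bench import ctrl
import cv2, numpy as np
for n in("top","side"):
    im=ctrl.get_image(n); cv2.imwrite(f"pics/{n}0.png",im[:,:,::-1])
    m=ctrl.camera_model(n); R=np.array(m["R"]);print(n,m["fx"],m["cx"],m["cy"],R.round(3).tolist(),(-R.T@np.array(m["t"])).round(3))
print(ctrl.get_state())
E
```

```text
pics
top 404.6250989339399 280.4943274317873 208.96955536384363 [[-0.003, -1.0, -0.002], [-0.994, 0.004, -0.106], [0.106, 0.001, -0.994]] [0.355 0.012 0.977]
side 388.75725991561137 280.6346696432276 208.4853629720827 [[-0.714, -0.7, -0.0], [-0.527, 0.538, -0.658], [0.461, -0.47, -0.753]] [-0.034  0.505  0.851]
{'time': 0.1, 'joint_positions': array([ 1.15409576,  0.3217395 , -0.07014787,  1.45154958,  0.02260761,
        1.37079644, -0.05687776]), 'qd': array([ 0.00156697, -0.00242531, -0.00011136, -0.00259376,  0.00150525,
        0.00094903,  0.00221835]), 'joint_torque': array([ 2.27033383e-04, -4.92569053e+01, -4.05471465e-01, -3.13398528e+01,
       -6.42698910e-02,  3.94590315e-02,  9.43873715e-05]), 'position': array([ 0.27123297, -0.59018788,  0.23557916]), 'tool_rot': array([-3.06734764e+00, -6.71298285e-01,  6.95062799e-04]), 'ft_force': array([ 0.03708421, -0.36615986,  0.53918457]), 'torque': array([ 0.03541465, -0.03757409,  0.01708636]), 'grip_force': 0.0, 'grip_width': 0.9985361385290826}
```

View pics/top0.png

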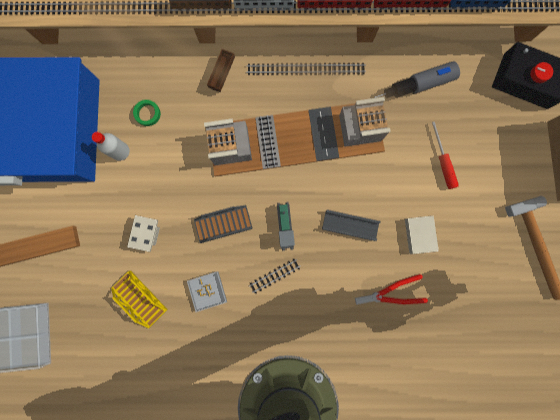

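View pics/side0.png

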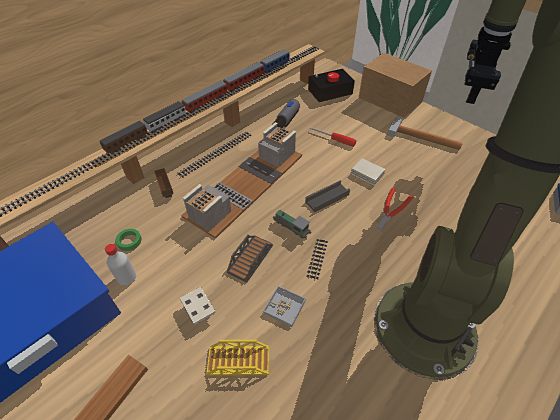

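The top view shows the module around (295,140), with lower_track at (267,140) and road at (324,133). The dark truss is at (223,224), the girder at (350,225), the shunter at (286,225) and the yellow look-alike at (137,299). Pier candidates are the off-white block with dots (142,233), the off-white block (422,235) and a grey tile (206,291). I'll enlarge these to tell them apart.

Run:
```python
import cv2, numpy as np
t=cv2.imread("pics/top0.png");s=cv2.imread("pics/side0.png")
def c(i,x,y,w=66,h=50):return cv2.resize(i[y-h//2:y+h//2,x-w//2:x+w//2],(264,200),interpolation=cv2.INTER_CUBIC)
a=np.hstack([c(t,142,233),c(t,422,235),c(t,206,291)]);b=np.hstack([c(s,197,305),c(s,367,172),c(s,284,306)])
d=np.hstack([c(t,223,224),c(t,350,225),c(s,248,257)])
cv2.imwrite("pics/c1.png",np.vstack([a,b,d]))
```

```text
(no output)
```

View pics/c1.png

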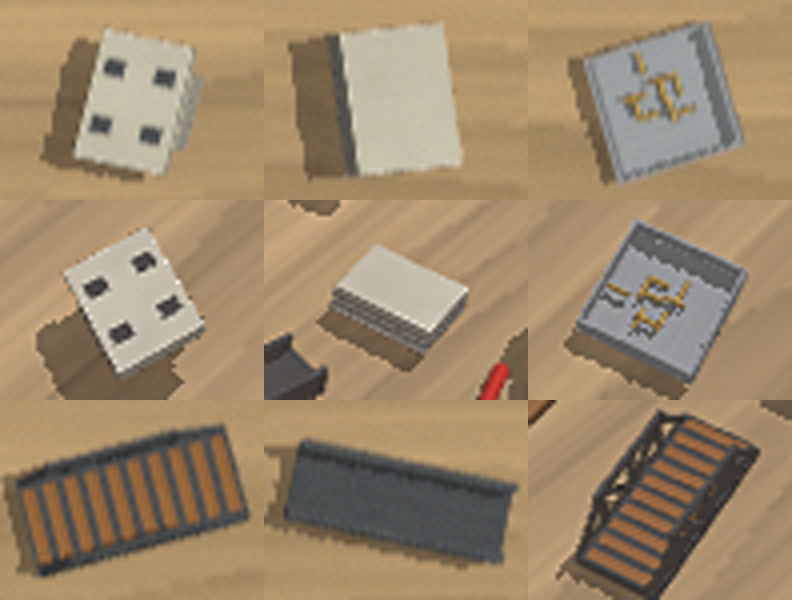

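The crops confirm the parts:
- **pier_column:** off-white block with four bearing pads at (142,233). It has the T shape.
- **pier_base:** plain off-white masonry at (422,235).
- **Spans:** truss with brown timbers at (223,224), plain-floored girder at (350,225).
- **Look-alikes:** the grey tray (206,291) and the yellow span (137,299) are not part of the job.

Next I'll measure by colour and ray casting.

```bash
cat > h.py <<'E'
from bench import ctrl
import cv2, numpy as np
from scipy.spatial.transform import Rotation as Ro
def cam(n):
    m=ctrl.camera_model(n);return m,np.array(m["R"]),np.array(m["t"])
def ray(n,uv,z):
    m,R,t=cam(n);uv=np.atleast_2d(uv).astype(float)
    d=np.c_[(uv[:,0]-m["cx"])/m["fx"],(uv[:,1]-m["cy"])/m["fy"],np.ones(len(uv))]@R
    o=-R.T@t;return (o+d*((z-o[2])/d[:,2])[:,None])[:,:2]
def proj(n,X):
    m,R,t=cam(n);c=np.atleast_2d(X)@R.T+t
    return np.c_[c[:,0]/c[:,2]*m["fx"]+m["cx"],c[:,1]/c[:,2]*m["fy"]+m["cy"]]
def comp(mask,uv):
    n,l=cv2.connectedComponents(mask.astype(np.uint8));k=l[uv[1],uv[0]]
    return (l==k) if k else None
def rect(n,mask,z):
    cs,_=cv2.findContours(mask.astype(np.uint8),cv2.RETR_EXTERNAL,cv2.CHAIN_APPROX_NONE)
    c=max(cs,key=cv2.contourArea)[:,0]
    p=ray(n,c,z).astype(np.float32)*1000
    (x,y),(w,h),a=cv2.minAreaRect(p)
    if w<h: w,h,a=h,w,a+90
    return np.round([x,y,w,h,(a+90)%180-90],1)   # centre mm, long, short, angle of long axis from world x
E
python3 - <<'E'
from h import *
I={n:cv2.cvtColor(cv2.imread(f"pics/{n}0.png"),cv2.COLOR_BGR2RGB) for n in("top","side")}
for n,col,base in(("top",(142,233),(422,235)),("side",(197,304),(370,167))):
    im=I[n].astype(int);w=(im.min(2)>150)&(im[:,:,0]-im[:,:,2]<45)
    for nm,uv,z in(("col",col,.035),("base",base,.025)):
        m=comp(w,uv);print(n,nm,im[uv[1],uv[0]],rect(n,m,z) if m is not None else None)
out=[]
for n,(x,y,w,h) in(("top",(195,90,205,95)),("side",(170,115,140,130))):
    s=4
    out.append((n,x,y))
    c=cv2.resize(cv2.imread(f"pics/{n}0.png")[y:y+h,x:x+w],None,fx=(3.9 if n=="top" else 4.4),fy=(3.9 if n=="top" else 4.4),interpolation=cv2.INTER_CUBIC)
    f=3.9 if n=="top" else 4.4
    for k in range(0,w,20):cv2.putText(c,str(x+k),(int(k*f),10),0,.35,(0,0,255));cv2.line(c,(int(k*f),12),(int(k*f),20),(0,0,255))
    for k in range(0,h,20):cv2.putText(c,str(y+k),(0,int(k*f)+4),0,.35,(0,0,255));cv2.line(c,(24,int(k*f)),(32,int(k*f)),(0,0,255))
    cv2.imwrite(f"pics/mod_{n}.png",c);print(c.shape)
E
```

```text
top col [199 192 173] [400.1 334.7  76.2  55.2 -12.1]
top base [196 190 169] [ 395.5 -321.    84.4   60.6    6. ]
side col [198 190 174] [399.4 337.7  74.5  53.5 -12.2]
side base [197 190 174] [ 393.3 -319.2   80.9   60.6    5.7]
(370, 800, 3)
(572, 616, 3)
```

View pics/mod_top.png

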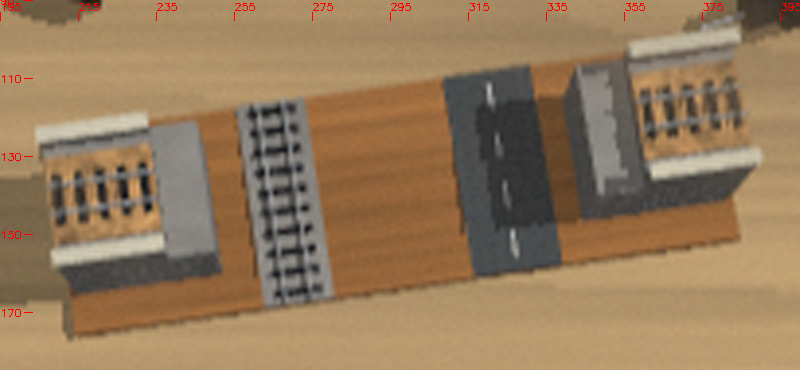

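View pics/mod_side.png

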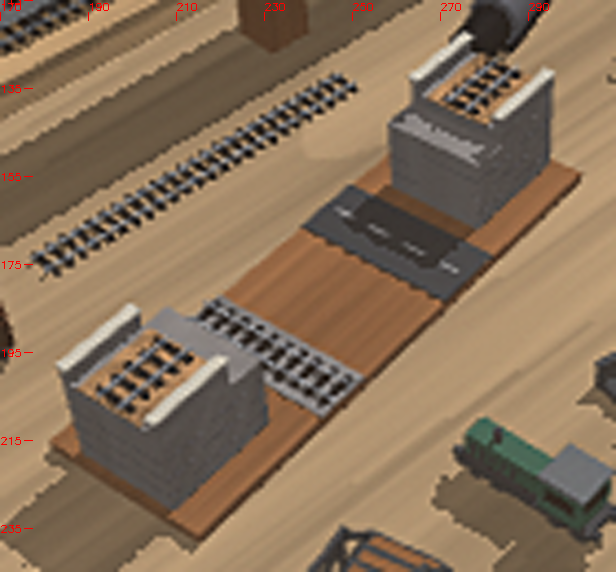

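The module views show the abutment walls' off-white tops clearly: four bars at z = 93 mm. Their mean is the module centre. Base and column agree between the two views to about 3 mm, with the right sizes.

```bash
cat >> h.py <<'E'
def bars(n,im):
    x0,y0,x1,y1=(195,90,400,180) if n=="top" else (175,115,300,225)
    i=im.astype(int);m=(i.min(2)>150)&(i[:,:,0]-i[:,:,2]<45);k=np.zeros_like(m);k[y0:y1,x0:x1]=1
    q,l,st,c=cv2.connectedComponentsWithStats((m&k).astype(np.uint8))
    o=sorted(range(1,q),key=lambda j:-st[j,4])[:4]
    return [(st[j,4],rect(n,l==j,.093),ray(n,c[j],.093)[0]*1000) for j in o]
E
python3 - <<'E'
from h import *
I={n:cv2.cvtColor(cv2.imread(f"pics/{n}0.png"),cv2.COLOR_BGR2RGB) for n in("top","side")}
for n in I:
    b=bars(n,I[n])
    for x in b:print(n,x[0],x[1],x[2].round(1))
    P=np.array([x[2] for x in b]);a=P[P[:,1]>0].mean(0);c=P[P[:,1]<0].mean(0)
    d=a-c;print("centre",P.mean(0),"dist",np.hypot(*d),"ang of module y from world x",np.degrees(np.arctan2(d[1],d[0])))
e=ray("top",[[213.7,176],[384.5,151.5]],.009)*1000;print("near edge",e,np.hypot(*(e[1]-e[0])))
print("road/track",ray("top",[[323.8,133.3]],.011)*1000,ray("top",[[267.5,141]],.014)*1000)
# truss timbers: brown; girder: dark
for n,t,g in(("top",(223,224),(350,225)),("side",(248,257),(327,197))):
    h=cv2.cvtColor(I[n],cv2.COLOR_RGB2HSV).astype(int)
    for nm,uv,w in(("truss",t,40),("girder",g,36)):
        k=np.zeros(h.shape[:2],bool);k[uv[1]-w:uv[1]+w,uv[0]-w:uv[0]+w]=1
        if nm=="truss":m=k&(h[:,:,1]>125)&(h[:,:,0]<20)&(h[:,:,2]>90);z=.010
        else:m=k&(h[:,:,0]>90)&(h[:,:,0]<130)&(h[:,:,2]<110);z=.010
        m=cv2.morphologyEx(m.astype(np.uint8),cv2.MORPH_CLOSE,np.ones((5,5)))
        if nm=="truss":m=cv2.morphologyEx(m,cv2.MORPH_OPEN,np.ones((3,3)))
        q,l,st,c=cv2.connectedComponentsWithStats(m);j=1+st[1:,4].argmax()
        print(n,nm,st[j],rect(n,l==j,z),rect(n,l==j,.022))
    for nm,uv in(("t",t),("g",g)):
        x,y=uv;cv2.imwrite(f"pics/z{n}{nm}.png",cv2.resize(cv2.imread(f"pics/{n}0.png")[y-37:y+38,x-50:x+50],(400,300),interpolation=cv2.INTER_CUBIC))
z=np.vstack([np.hstack([cv2.imread(f"pics/z{n}{k}.png") for k in "tg"]) for n in("top","side")]);cv2.imwrite("pics/z4.png",z)
E
```

```text
top 103 [574.3 143.1  63.3   8.4 -81.5] [574.6 142.1]
top 96 [646.4 153.4  63.8   7.6 -81.8] [646.5 153. ]
top 96 [ 624.1 -200.5   62.2    8.1  -81.9] [ 624.1 -199.8]
top 62 [ 695.7 -190.9   62.     5.3  -82.2] [ 695.7 -189.8]
centre [635.22630883 -23.61828191] dist 345.8426653375747 ang of module y from world x 98.20563859622455
side 54 [573.  143.6  64.4   7.4 -82.4] [573.  143.5]
side 52 [644.7 153.6  63.    8.5 -81.7] [645. 154.]
side 34 [ 621.7 -199.3   61.8    7.8  -78.4] [ 621.8 -198.9]
side 31 [ 693.8 -188.5   63.5    7.6  -82.4] [ 694.1 -187.6]
centre [633.46019197 -22.25598563] dist 345.5198739269466 ang of module y from world x 98.14725862152096
near edge [[ 539.35056009  175.35603195]
 [ 598.53098747 -241.12249351]] 420.66219839612666
road/track [[644.12539143 -93.32794461]] [[624.49397624  44.52820757]]
top truss [196 209  54  31 936] [423.5 152.7 123.9  44.7 -74.4] [422.6 151.  122.3  44.2 -74.4]
top girder [ 323  211   57   29 1026] [ 419.  -154.8  130.3   46.    77.5] [ 418.2 -152.7  128.7   45.4   77.5]
side truss [231 238  35  39 547] [424.9 153.3 123.5  42.2 -72.9] [418.3 158.4 121.7  41.6 -72.9]
side girder [306 193  10   5  11] [ 455.8 -120.2   31.9    3.3   77.9] [ 448.8 -111.3   31.4    3.2   77.9]
```

View pics/z4.png

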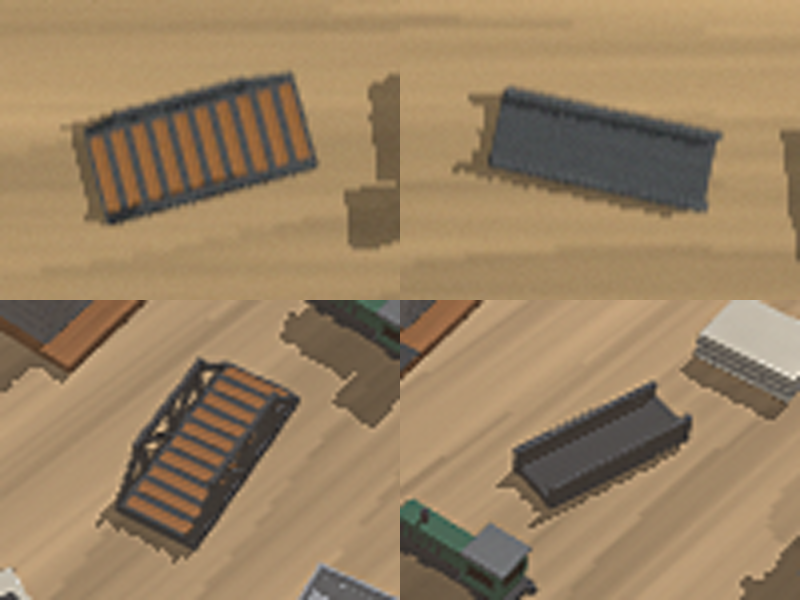

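Centre of the module is about (634, −23) mm with its y axis at 98.2°. All sizes check out: bar spacing 346 mm against 347, near edge 420 mm, road to track 139 mm against 138. The crop shows the truss and girder upright, girder rim from crop (505,90) to (708,212). Next is the planner and the moves.

```bash
cat >> h.py <<'E'
def pose(p):  # x,y,z m, psi deg (tool x direction), pointing down
    a=np.radians(p[3])/2
    return np.array(p[:3]),Ro.from_rotvec(np.pi*np.array([np.cos(a),np.sin(a),0]))
def plan(*wps):
    s=ctrl.get_state();p,r=np.array(s["position"]),Ro.from_rotvec(s["tool_rot"])
    d=r.as_matrix()[:,0];print("at",p.round(4),"psi",np.degrees(np.arctan2(d[1],d[0])).round(2),"grip",round(s["grip_width"]*87,1),round(s["grip_force"],1),"F",np.round(s["ft_force"],1))
    for w in wps:
        P,Q=pose(w);tr=r.inv().apply(P-p);rv=(r.inv()*Q).as_rotvec(degrees=True)
        n=max(np.linalg.norm(tr)/.05,np.linalg.norm(rv)/8.59)
        k=int(np.ceil(n/5-.02)) or 1
        for i in range(k):   # split in calls
            P2=p+(P-p)/(k-i);Q2=r*Ro.from_rotvec((r.inv()*Q).as_rotvec()/(k-i))
            t2=r.inv().apply(P2-p);v2=(r.inv()*Q2).as_rotvec(degrees=True)
            print("  travel",t2.round(4).tolist(),"turn",v2.round(2).tolist(),"rows %.1f"%max(np.linalg.norm(t2)/.05,np.linalg.norm(v2)/8.59));p,r=P2,Q2
M=np.array([.6343,-.0232]);U=np.array([np.cos(np.radians(98.2)),np.sin(np.radians(98.2))])
E
python3 -c "
from h import *
plan((.3944,-.3201,.12,6),(.3944,-.3201,.0225,6))"
```

```text
at [ 0.2712 -0.5902  0.2356] psi 24.69 grip 86.9 0.0 F [ 0.  -0.4  0.5]
  travel [0.1124, -0.0969, 0.0579] turn [-0.05, 0.01, 9.34] rows 3.2
  travel [0.0951, -0.1139, 0.0579] turn [-0.05, 0.01, 9.34] rows 3.2
  travel [0.0, -0.0, 0.0975] turn [0.0, 0.0, -0.0] rows 1.9
```

step_arm:
  commands:
    - {"travel":[0.1124,-0.0969,0.0579],"turn":[0,0,9.34]}
    - {"travel":[0.1124,-0.0969,0.0579],"turn":[0,0,9.34]}
    - {"travel":[0.1124,-0.0969,0.0579],"turn":[0,0,9.34]}
    - {"travel":[0.1124,-0.0969,0.0579],"turn":[0,0,9.34]}
    - {"travel":[0.1124,-0.0969,0.0579],"turn":[0,0,9.34]}
  gripper: 1.0

```text
time: 0.6
position: [0.334, -0.4533, 0.1777]
tool_rot: [-3.111, -0.426, 0.001]
ft_force: [-0.8, -1.4, 0.4]
grip_width: 0.996
grip_force: 0.0
```

step_arm:
  commands:
    - {"travel":[0.0951,-0.1139,0.0579],"turn":[0,0,9.34]}
    - {"travel":[0.0951,-0.1139,0.0579],"turn":[0,0,9.34]}
    - {"travel":[0.0951,-0.1139,0.0579],"turn":[0,0,9.34]}
    - {"travel":[0.0951,-0.1139,0.0579],"turn":[0,0,9.34]}
    - {"travel":[0.0951,-0.1139,0.0579],"turn":[0,0,9.34]}

```text
time: 1.1
position: [0.395, -0.3205, 0.1206]
tool_rot: [3.137, 0.168, -0.001]
ft_force: [-0.5, -0.4, 1.1]
grip_width: 1.004
grip_force: 0.0
```

step_arm:
  commands:
    - {"travel":[-0.0005,0,0.05]}
    - {"travel":[-0.0005,0,0.08]}
    - {"travel":[-0.0005,0,0.098]}
    - {"travel":[-0.0005,0,0.098]}

```text
$.commands[0]: bad value
```

step_arm:
  commands:
    - {"travel":[0,0,0]}
    - {"travel":[0,0,0]}
    - {"travel":[0,0,0]}
    - {"travel":[0,0,0]}
    - {"travel":[0,0,0]}
  gripper: 0.55
  force: 25

```text
$.commands[0]: bad value
```

Turn is required in every row.

step_arm:
  commands:
    - {"travel":[-0.0005,0,0.05],"turn":[0,0,0]}
    - {"travel":[-0.0005,0,0.08],"turn":[0,0,0]}
    - {"travel":[-0.0005,0,0.098],"turn":[0,0,0]}
    - {"travel":[-0.0005,0,0.098],"turn":[0,0,0]}

```text
time: 1.5
position: [0.3914, -0.3229, 0.0209]
tool_rot: [-3.136, -0.158, 0.006]
ft_force: [-0.5, -0.2, -0.1]
grip_width: 0.997
grip_force: 0.0
```

step_arm:
  commands:
    - {"travel":[0,0,0],"turn":[0,0,0]}
    - {"travel":[0,0,0],"turn":[0,0,0]}
    - {"travel":[0,0,0],"turn":[0,0,0]}
    - {"travel":[0,0,0],"turn":[0,0,0]}
    - {"travel":[0,0,0],"turn":[0,0,0]}
  gripper: 0.55
  force: 25

```text
time: 2.0
position: [0.3947, -0.3207, 0.0238]
tool_rot: [3.137, 0.165, 0.001]
ft_force: [-1.8, 1.9, 6.7]
grip_width: 0.708
grip_force: 25.0
```

```bash
python3 -c "
from h import *
plan((.3947,-.3207,.16,6),(*M,.16,8.2),(*M,.040,8.2))"
```

```text
at [ 0.3947 -0.3207  0.0238] psi 6.01 grip 61.6 25.0 F [-1.8  1.9  6.7]
  travel [0.0001, 0.0001, -0.1362] turn [0.03, -0.04, 0.01] rows 2.7
  travel [0.1347, -0.1354, -0.0] turn [0.0, 0.0, -1.1] rows 3.8
  travel [0.1373, -0.1328, -0.0] turn [0.0, 0.0, -1.1] rows 3.8
  travel [0.0, -0.0, 0.12] turn [0.0, -0.0, -0.0] rows 2.4
```

step_arm:
  commands:
    - {"travel":[0,0,-0.03],"turn":[0,0,0]}
    - {"travel":[0,0,-0.07],"turn":[0,0,0]}
    - {"travel":[0,0,-0.11],"turn":[0,0,0]}
    - {"travel":[0,0,-0.136],"turn":[0,0,0]}
    - {"travel":[0,0,-0.136],"turn":[0,0,0]}

```text
time: 2.5
position: [0.3963, -0.3225, 0.1629]
tool_rot: [3.131, 0.164, 0.009]
ft_force: [0.4, -1.4, -1.9]
grip_width: 0.707
grip_force: 25.0
```

step_arm:
  commands:
    - {"travel":[0.02,-0.02,0],"turn":[0,0,0]}
    - {"travel":[0.05,-0.05,0],"turn":[0,0,-1.1]}
    - {"travel":[0.08,-0.08,0],"turn":[0,0,-1.1]}
    - {"travel":[0.11,-0.11,0],"turn":[0,0,-1.1]}
    - {"travel":[0.1347,-0.1354,0],"turn":[0,0,-1.1]}

```text
time: 3.0
position: [0.5143, -0.1694, 0.1569]
tool_rot: [-3.134, -0.197, 0.003]
ft_force: [-0.1, -0.6, -1.1]
grip_width: 0.714
grip_force: 25.0
```

step_arm:
  commands:
    - {"travel":[0.035,-0.034,0],"turn":[0,0,-1.1]}
    - {"travel":[0.07,-0.068,0],"turn":[0,0,-1.1]}
    - {"travel":[0.1,-0.098,0],"turn":[0,0,-1.1]}
    - {"travel":[0.128,-0.124,0],"turn":[0,0,-1.1]}
    - {"travel":[0.1373,-0.1328,0],"turn":[0,0,-1.1]}

```text
time: 3.5
position: [0.6346, -0.0175, 0.1565]
tool_rot: [-3.129, -0.234, 0.002]
ft_force: [-0.7, 0.6, -2.5]
grip_width: 0.712
grip_force: 25.0
```

step_arm:
  commands:
    - {"travel":[0,0,0.03],"turn":[0,0,0]}
    - {"travel":[0,0,0.06],"turn":[0,0,0]}
    - {"travel":[0,0,0.09],"turn":[0,0,0]}
    - {"travel":[0,0,0.11],"turn":[0,0,0]}
    - {"travel":[0,0,0.11],"turn":[0,0,0]}

```text
time: 4.0
position: [0.6295, -0.0241, 0.0435]
tool_rot: [-3.133, -0.224, 0.015]
ft_force: [-1.0, -0.2, -3.4]
grip_width: 0.711
grip_force: 25.0
```

```bash
python3 -c "
from h import *
plan((*M,.0335,8.2))"
```

```text
at [ 0.6295 -0.0241  0.0435] psi 8.18 grip 61.9 25.0 F [-1.  -0.2 -3.4]
  travel [0.005, -0.0002, 0.0099] turn [-0.08, 0.55, -0.02] rows 0.2
```

step_arm:
  commands:
    - {"travel":[0,0,0],"turn":[0,0,0]}
    - {"travel":[0,0,0],"turn":[0,0,0]}
    - {"travel":[0,0,0],"turn":[0,0,0]}

```text
time: 4.3
position: [0.6348, -0.0233, 0.0503]
tool_rot: [3.133, 0.224, 0.004]
ft_force: [1.1, -0.1, -1.6]
grip_width: 0.707
grip_force: 25.0
```

```bash
python3 -c "
from h import *
plan((*M,.0335,8.2))
im=ctrl.get_image('top');cv2.imwrite('pics/t1.png',im[:,:,::-1]);sm=ctrl.get_image('side');cv2.imwrite('pics/s1.png',sm[:,:,::-1])
c=lambda i,x,y:cv2.resize(i[y:y+75,x:x+100,::-1],(400,300),interpolation=cv2.INTER_CUBIC)
cv2.imwrite('pics/cc1.png',np.hstack([c(im,245,95),c(sm,205,150)]))"
```

```text
at [ 0.6348 -0.0233  0.0503] psi 8.2 grip 61.5 25.0 F [ 1.1 -0.1 -1.6]
  travel [-0.0005, -0.0002, 0.0168] turn [0.04, -0.15, -0.0] rows 0.3
```

View pics/cc1.png

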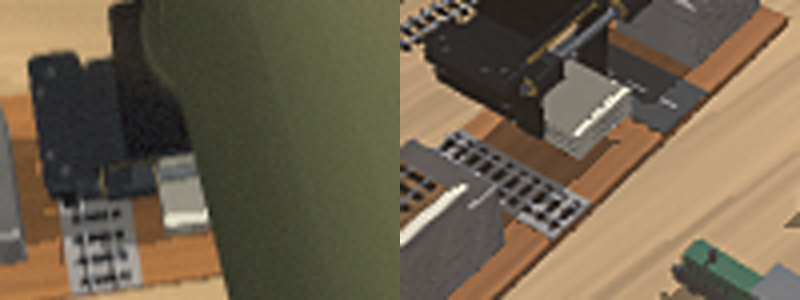

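The base hangs square between track and road, held by the fingers. Lower it gently and release with a small opening.

step_arm:
  commands:
    - {"travel":[-0.0005,0,0.008],"turn":[0,0,0]}
    - {"travel":[-0.0005,0,0.013],"turn":[0,0,0]}
    - {"travel":[-0.0005,0,0.0165],"turn":[0,0,0]}
    - {"travel":[-0.0005,0,0.0175],"turn":[0,0,0]}
    - {"travel":[-0.0005,0,0.0175],"turn":[0,0,0]}

```text
time: 4.9
position: [0.6327, -0.0234, 0.0328]
tool_rot: [3.133, 0.225, -0.003]
ft_force: [-7.3, -0.9, 10.8]
grip_width: 0.707
grip_force: 25.0
```

step_arm:
  commands:
    - {"travel":[0,0,0],"turn":[0,0,0]}
    - {"travel":[0,0,0],"turn":[0,0,0]}
    - {"travel":[0,0,0],"turn":[0,0,0]}

```text
time: 5.2
position: [0.6327, -0.0234, 0.0328]
tool_rot: [3.133, 0.225, -0.003]
ft_force: [-6.6, 0.3, 11.0]
grip_width: 0.71
grip_force: 25.0
```

step_arm:
  commands:
    - {"travel":[0,0,-0.001],"turn":[0,0,0]}
    - {"travel":[0,0,-0.001],"turn":[0,0,0]}
    - {"travel":[0,0,-0.001],"turn":[0,0,0]}
    - {"travel":[0,0,-0.001],"turn":[0,0,0]}
  gripper: 0.78

```text
time: 5.6
position: [0.6333, -0.0233, 0.032]
tool_rot: [-3.134, -0.225, 0.0]
ft_force: [-0.7, 0.1, -0.9]
grip_width: 0.777
grip_force: 0.0
```

step_arm:
  commands:
    - {"travel":[0,0,-0.03],"turn":[0,0,0]}
    - {"travel":[0,0,-0.07],"turn":[0,0,0]}
    - {"travel":[0,0,-0.11],"turn":[0,0,0]}
    - {"travel":[0,0,-0.15],"turn":[0,0,0]}
    - {"travel":[0,0,-0.17],"turn":[0,0,0]}

```text
time: 6.1
position: [0.635, -0.023, 0.2065]
tool_rot: [3.133, 0.225, 0.009]
ft_force: [0.2, -0.0, 0.0]
grip_width: 0.781
grip_force: 0.0
```

```bash
python3 -c "
from h import *
plan((.56,.17,.2,8),(.3998,.3362,.14,-12.1),(.3998,.3362,.0225,-12.1))"
```

```text
at [ 0.635  -0.023   0.2065] psi 8.21 grip 68.0 0.0 F [ 0.2 -0.   0. ]
  travel [-0.0467, -0.2018, 0.006] turn [0.07, -0.32, 0.21] rows 4.1
  travel [-0.1355, -0.1869, 0.06] turn [0.0, -0.0, 20.1] rows 4.8
  travel [-0.0, -0.0, 0.1175] turn [0.0, 0.0, -0.0] rows 2.4
```

step_arm:
  commands:
    - {"travel":[-0.0467,-0.2018,0.006],"turn":[0,0,0]}
    - {"travel":[-0.0467,-0.2018,0.006],"turn":[0,0,0]}
    - {"travel":[-0.0467,-0.2018,0.006],"turn":[0,0,0]}
    - {"travel":[-0.0467,-0.2018,0.006],"turn":[0,0,0]}
    - {"travel":[-0.0467,-0.2018,0.006],"turn":[0,0,0]}
  gripper: 1.0

```text
time: 6.6
position: [0.5545, 0.1784, 0.1966]
tool_rot: [-3.128, -0.242, 0.001]
ft_force: [-1.3, 0.2, -0.1]
grip_width: 0.99
grip_force: 0.0
```

step_arm:
  commands:
    - {"travel":[-0.1355,-0.1869,0.06],"turn":[0,0,20.1]}
    - {"travel":[-0.1355,-0.1869,0.06],"turn":[0,0,20.1]}
    - {"travel":[-0.1355,-0.1869,0.06],"turn":[0,0,20.1]}
    - {"travel":[-0.1355,-0.1869,0.06],"turn":[0,0,20.1]}
    - {"travel":[-0.1355,-0.1869,0.06],"turn":[0,0,20.1]}

```text
time: 7.1
position: [0.3952, 0.3371, 0.1356]
tool_rot: [-3.125, 0.323, 0.0]
ft_force: [0.4, 1.1, 0.4]
grip_width: 1.0
grip_force: 0.0
```

step_arm:
  commands:
    - {"travel":[0,0,0],"turn":[0,0,0]}
    - {"travel":[0,0,0],"turn":[0,0,0]}

```text
time: 7.3
position: [0.3971, 0.3358, 0.136]
tool_rot: [3.124, -0.322, 0.0]
ft_force: [0.7, -0.9, -0.7]
grip_width: 1.001
grip_force: 0.0
```

```bash
python3 -c "
from h import *
plan((.3998,.3362,.0225,-12.1))
for n,uv in(('top',(290,141)),('side',(247,180))):
    im=ctrl.get_image(n);cv2.imwrite(f'pics/{n}2.png',im[:,:,::-1]);i=im.astype(int);w=(i.min(2)>140)&(i[:,:,0]-i[:,:,2]<45)
    uv=proj(n,[*M,.034])[0].round().astype(int);print(uv,i[uv[1],uv[0]]);m=comp(w,uv);print(n,rect(n,m,.034))
    b=bars(n,im);print(np.array([x[2] for x in b]).mean(0))
"
```

```text
at [0.3971 0.3358 0.136 ] psi -11.76 grip 87.1 0.0 F [ 0.7 -0.9 -0.7]
  travel [0.0025, -0.001, 0.1135] turn [0.03, -0.01, 0.34] rows 2.3
[296 135] [196 188 168]
top [633.1 -24.4  84.6  60.5   8.3]
[615.12579945  18.44760807]
[245 176] [219 211 192]
side [630.3 -23.4  84.8  61.1   7.8]
[605.41800784  27.25215125]
```

The base reads 1–2.5 mm low across the bridge, depending on the reference. Checking against the module board at its own height before moving on.

```bash
python3 -c "
from h import *
p=ray('side',[[181.4,215.3],[301.8,155.2],[214.8,236.5]],.009)*1000;print(p,p[:2].mean(0),np.hypot(*(p[1]-p[2])),np.hypot(*(p[0]-p[2])))
for n,box in(('top',(200,90,395,180)),('side',(175,115,310,245))):
    im=cv2.cvtColor(cv2.imread(f'pics/{n}0.png'),cv2.COLOR_BGR2HSV).astype(int)
    m=(im[:,:,0]<16)&(im[:,:,1]>125)&(im[:,:,2]>60);k=np.zeros_like(m);x0,y0,x1,y1=box;k[y0:y1,x0:x1]=1
    m=(m&k).astype(np.uint8)
    q,l,st,c=cv2.connectedComponentsWithStats(m);m=np.isin(l,[j for j in range(1,q) if st[j,4]>60])
    ys,xs=np.nonzero(m);P=ray(n,np.c_[xs,ys],.009)*1000
    a=np.radians(98.2);u=np.array([np.cos(a),np.sin(a)]);v=np.array([np.sin(a),-np.cos(a)]);
    s=P@v;t=P@u;B=np.array([633.5,-24]);
    inn=abs(t-B@u)<40
    print(n,'across edges mid-module',np.percentile(s[inn],[.5,99.5])-B@v,'along',np.percentile(t,[.3,99.7])-B@u)
"
```

```text
[[ 664.55138506  194.28306204]
 [ 594.24561896 -234.42389928]
 [ 538.44225612  175.81273674]] [629.39850201 -20.07041862] 414.01462877459005 127.45456178026156
top across edges mid-module [-64.02719133  65.29012715] along [-207.47326382  207.67951846]
side across edges mid-module [-68.37648244  62.94361841] along [-241.82424846  214.00004363]
```

Against the board at its own height, the base is within about 1 mm of centre. Good. Now the column.

step_arm:
  commands:
    - {"travel":[0.0025,-0.001,0.04],"turn":[0,0,0.34]}
    - {"travel":[0.0025,-0.001,0.08],"turn":[0,0,0.34]}
    - {"travel":[0.0025,-0.001,0.11],"turn":[0,0,0.34]}
    - {"travel":[0.0025,-0.001,0.1135],"turn":[0,0,0.34]}
    - {"travel":[0.0025,-0.001,0.1135],"turn":[0,0,0.34]}

```text
time: 7.9
position: [0.4008, 0.3352, 0.0227]
tool_rot: [3.123, -0.337, -0.001]
ft_force: [0.3, 0.3, -0.1]
grip_width: 1.001
grip_force: 0.0
```

step_arm:
  commands:
    - {"travel":[0,0,0],"turn":[0,0,0]}
    - {"travel":[0,0,0],"turn":[0,0,0]}
    - {"travel":[0,0,0],"turn":[0,0,0]}
    - {"travel":[0,0,0],"turn":[0,0,0]}
    - {"travel":[0,0,0],"turn":[0,0,0]}
  gripper: 0.45

```text
time: 8.4
position: [0.4006, 0.3364, 0.0233]
tool_rot: [-3.122, 0.335, -0.002]
ft_force: [0.3, 1.6, 0.9]
grip_width: 0.631
grip_force: 0.7
```

```bash
python3 -c "
from h import *
plan((.3998,.3362,.17,-12.1),(.6323,-.0234,.17,8.2),(.6323,-.0234,.066,8.2))"
```

```text
at [0.4006 0.3364 0.0233] psi -12.25 grip 54.9 0.7 F [0.3 1.6 0.9]
  travel [-0.0006, 0.0002, -0.1467] turn [-0.08, -0.05, -0.15] rows 2.9
  travel [0.1514, 0.1514, 0.0] turn [0.0, 0.0, -10.15] rows 4.3
  travel [0.1223, 0.1757, 0.0] turn [0.0, 0.0, -10.15] rows 4.3
  travel [0.0, -0.0, 0.104] turn [0.0, -0.0, -0.0] rows 2.1
```

step_arm:
  commands:
    - {"travel":[0,0,0],"turn":[0,0,0]}
    - {"travel":[0,0,0],"turn":[0,0,0]}
    - {"travel":[0,0,-0.04],"turn":[0,0,0]}
    - {"travel":[0,0,-0.09],"turn":[0,0,0]}
    - {"travel":[0,0,-0.13],"turn":[0,0,0]}

```text
time: 8.9
position: [0.3997, 0.3357, 0.1542]
tool_rot: [3.123, -0.334, -0.001]
ft_force: [1.6, 0.3, -1.7]
grip_width: 0.619
grip_force: 25.0
```

step_arm:
  commands:
    - {"travel":[0,0,-0.018],"turn":[0,0,0]}
    - {"travel":[0.03,0.03,-0.018],"turn":[0,0,-2]}
    - {"travel":[0.07,0.07,-0.018],"turn":[0,0,-5]}
    - {"travel":[0.1,0.1,-0.018],"turn":[0,0,-8]}
    - {"travel":[0.13,0.13,-0.018],"turn":[0,0,-10]}

```text
time: 9.4
position: [0.5001, 0.1783, 0.1701]
tool_rot: [3.14, -0.06, -0.001]
ft_force: [1.2, 0.4, -1.1]
grip_width: 0.615
grip_force: 25.0
```

```bash
python3 -c "
from h import *
plan((.6331,-.0234,.17,8.2),(.6331,-.0234,.066,8.2))"
```

```text
at [0.5001 0.1783 0.1701] psi -2.2 grip 53.5 25.0 F [ 1.2  0.4 -1.1]
  travel [0.1406, 0.1965, 0.0003] turn [0.08, 0.06, -10.4] rows 4.8
  travel [0.0, -0.0, 0.104] turn [-0.0, -0.0, -0.0] rows 2.1
```

step_arm:
  commands:
    - {"travel":[0.03,0.04,0],"turn":[0,0,-3]}
    - {"travel":[0.06,0.08,0],"turn":[0,0,-6]}
    - {"travel":[0.09,0.12,0],"turn":[0,0,-9]}
    - {"travel":[0.12,0.16,0],"turn":[0,0,-10.4]}
    - {"travel":[0.1406,0.1965,0],"turn":[0,0,-10.4]}

```text
time: 9.9
position: [0.6331, -0.0233, 0.1696]
tool_rot: [3.133, 0.223, -0.002]
ft_force: [0.7, 0.9, -1.0]
grip_width: 0.615
grip_force: 25.0
```

step_arm:
  commands:
    - {"travel":[0,0,0.03],"turn":[0,0,0]}
    - {"travel":[0,0,0.06],"turn":[0,0,0]}
    - {"travel":[0,0,0.09],"turn":[0,0,0]}
    - {"travel":[0,0,0.1],"turn":[0,0,0]}
    - {"travel":[0,0,0.1],"turn":[0,0,0]}

```text
time: 10.4
position: [0.6305, -0.0205, 0.0684]
tool_rot: [-3.133, -0.224, 0.008]
ft_force: [-0.3, -0.6, -0.9]
grip_width: 0.617
grip_force: 25.0
```

step_arm:
  commands:
    - {"travel":[0,0,0],"turn":[0,0,0]}
    - {"travel":[0,0,0],"turn":[0,0,0]}
    - {"travel":[0,0,0],"turn":[0,0,0]}

```text
time: 10.7
position: [0.6336, -0.0205, 0.0725]
tool_rot: [3.133, 0.224, 0.004]
ft_force: [-0.9, 1.1, -1.2]
grip_width: 0.621
grip_force: 25.0
```

```bash
python3 -c "
from h import *
plan((.6331,-.0234,.0575,8.2))"
```

```text
at [ 0.6336 -0.0205  0.0725] psi 8.17 grip 54.0 25.0 F [-0.9  1.1 -1.2]
  travel [-0.0009, 0.0028, 0.015] turn [0.04, -0.16, -0.03] rows 0.3
```

step_arm:
  commands:
    - {"travel":[-0.0005,0.0028,0.006],"turn":[0,0,0]}
    - {"travel":[-0.0005,0.0028,0.009],"turn":[0,0,0]}
    - {"travel":[-0.0005,0.0028,0.009],"turn":[0,0,0]}
    - {"travel":[-0.0005,0.0028,0.009],"turn":[0,0,0]}

```text
time: 11.1
position: [0.6322, -0.0234, 0.0615]
tool_rot: [-3.134, -0.224, 0.001]
ft_force: [0.1, -0.1, -0.7]
grip_width: 0.617
grip_force: 25.0
```

```bash
python3 -c "
from h import *
for i in range(3):
    plan((.6331,-.0234,.0575,8.2));im=ctrl.get_image('side')
cv2.imwrite('pics/s3.png',cv2.resize(im[130:220,190:310,::-1],(800,600),interpolation=cv2.INTER_CUBIC))"
```

```text
at [ 0.6322 -0.0234  0.0615] psi 8.16 grip 53.7 25.0 F [ 0.1 -0.1 -0.7]
  travel [0.0009, 0.0002, 0.004] turn [-0.01, 0.03, -0.04] rows 0.1
at [ 0.6323 -0.0233  0.0617] psi 8.17 grip 54.0 25.0 F [-0.1  0.  -1.1]
  travel [0.0007, 0.0002, 0.0042] turn [-0.0, 0.01, -0.03] rows 0.1
at [ 0.6324 -0.0233  0.0618] psi 8.17 grip 53.5 25.0 F [ 0.1 -0.2 -1.4]
  travel [0.0007, 0.0002, 0.0043] turn [0.0, -0.0, -0.03] rows 0.1
```

View pics/s3.png

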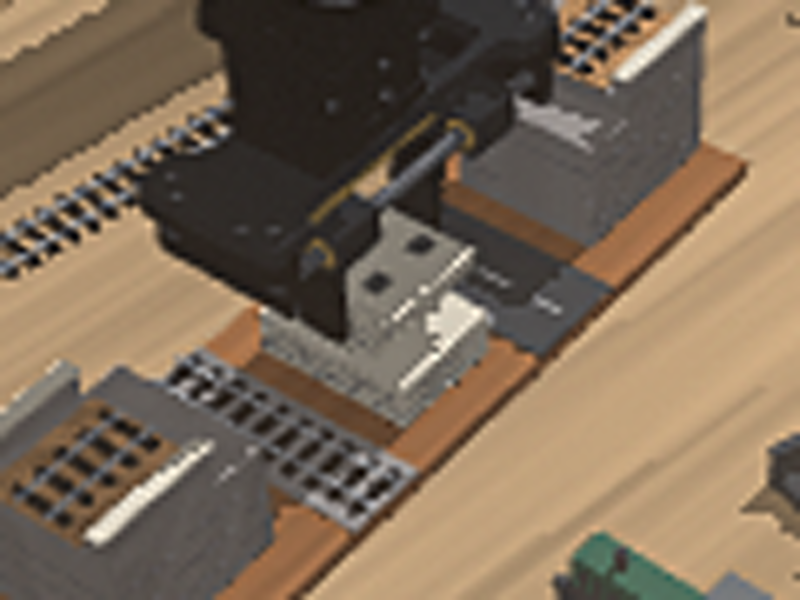

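The column hangs just over the base, cap up and crosswise, well aligned. Lower the last 5 mm and release.

step_arm:
  commands:
    - {"travel":[0.0007,0,0.003],"turn":[0,0,0]}
    - {"travel":[0.0007,0,0.0045],"turn":[0,0,0]}
    - {"travel":[0.0007,0,0.005],"turn":[0,0,0]}
    - {"travel":[0.0007,0,0.005],"turn":[0,0,0]}
    - {"travel":[0.0007,0,0.005],"turn":[0,0,0]}

```text
time: 11.75
position: [0.6332, -0.0232, 0.0573]
tool_rot: [3.133, 0.224, 0.001]
ft_force: [-2.7, -0.7, 5.4]
grip_width: 0.623
grip_force: 25.0
```

step_arm:
  commands:
    - {"travel":[0,0,-0.0005],"turn":[0,0,0]}
    - {"travel":[0,0,-0.0005],"turn":[0,0,0]}
    - {"travel":[0,0,-0.0005],"turn":[0,0,0]}
    - {"travel":[0,0,-0.0005],"turn":[0,0,0]}
  gripper: 0.75

```text
time: 12.15
position: [0.6329, -0.0233, 0.0569]
tool_rot: [3.134, 0.223, -0.001]
ft_force: [0.9, 0.1, 0.4]
grip_width: 0.746
grip_force: 0.0
```

step_arm:
  commands:
    - {"travel":[0,0,-0.03],"turn":[0,0,0]}
    - {"travel":[0,0,-0.07],"turn":[0,0,0]}
    - {"travel":[0,0,-0.11],"turn":[0,0,0]}
    - {"travel":[0,0,-0.14],"turn":[0,0,0]}
    - {"travel":[0,0,-0.14],"turn":[0,0,0]}

```text
time: 12.65
position: [0.6361, -0.0231, 0.203]
tool_rot: [3.132, 0.223, 0.015]
ft_force: [0.7, -0.5, -0.3]
grip_width: 0.749
grip_force: 0.0
```

```bash
python3 -c "
from h import *
plan((.424,.1529,.16,106),(.424,.1529,.0215,106))"
```

```text
at [ 0.6361 -0.0231  0.203 ] psi 8.16 grip 65.2 0.0 F [ 0.7 -0.5 -0.3]
  travel [-0.0618, -0.0681, 0.0136] turn [0.18, -0.11, -32.61] rows 3.8
  travel [-0.0153, -0.0907, 0.014] turn [0.18, -0.11, -32.61] rows 3.8
  travel [0.036, -0.0846, 0.0142] turn [0.18, -0.11, -32.61] rows 3.8
  travel [0.0, -0.0, 0.1385] turn [-0.0, 0.0, 0.0] rows 2.8
```

step_arm:
  commands:
    - {"travel":[-0.0618,-0.0681,0.0136],"turn":[0,0,-32.61]}
    - {"travel":[-0.0618,-0.0681,0.0136],"turn":[0,0,-32.61]}
    - {"travel":[-0.0618,-0.0681,0.0136],"turn":[0,0,-32.61]}
    - {"travel":[-0.0618,-0.0681,0.0136],"turn":[0,0,-32.61]}
    - {"travel":[-0.0618,-0.0681,0.0136],"turn":[0,0,-32.61]}
  gripper: 1.0

```text
time: 13.15
position: [0.5616, 0.0354, 0.1829]
tool_rot: [-2.944, -1.095, 0.002]
ft_force: [0.7, -0.0, -0.7]
grip_width: 0.991
grip_force: 0.0
```

step_arm:
  commands:
    - {"travel":[-0.0153,-0.0907,0.014],"turn":[0,0,-32.61]}
    - {"travel":[-0.0153,-0.0907,0.014],"turn":[0,0,-32.61]}
    - {"travel":[-0.0153,-0.0907,0.014],"turn":[0,0,-32.61]}
    - {"travel":[-0.0153,-0.0907,0.014],"turn":[0,0,-32.61]}
    - {"travel":[-0.0153,-0.0907,0.014],"turn":[0,0,-32.61]}

```text
time: 13.65
position: [0.4912, 0.094, 0.1693]
tool_rot: [-2.521, -1.874, 0.001]
ft_force: [-0.6, -0.3, -0.1]
grip_width: 1.0
grip_force: 0.0
```

step_arm:
  commands:
    - {"travel":[0.036,-0.0846,0.0142],"turn":[0,0,-32.61]}
    - {"travel":[0.036,-0.0846,0.0142],"turn":[0,0,-32.61]}
    - {"travel":[0.036,-0.0846,0.0142],"turn":[0,0,-32.61]}
    - {"travel":[0.036,-0.0846,0.0142],"turn":[0,0,-32.61]}
    - {"travel":[0.036,-0.0846,0.0142],"turn":[0,0,-32.61]}

```text
time: 14.15
position: [0.4207, 0.1527, 0.1553]
tool_rot: [-1.896, -2.505, 0.0]
ft_force: [-0.0, 0.7, 0.7]
grip_width: 0.998
grip_force: 0.0
```

step_arm:
  commands:
    - {"travel":[0,0,0],"turn":[0,0,0]}
    - {"travel":[0,0,0],"turn":[0,0,0]}

```text
time: 14.35
position: [0.4209, 0.1525, 0.1553]
tool_rot: [-1.896, -2.504, -0.0]
ft_force: [-0.3, -0.6, -0.8]
grip_width: 0.998
grip_force: 0.0
```

```bash
python3 -c "
from h import *
plan((.424,.1529,.0225,106))
for n in('top','side'):
    im=ctrl.get_image(n);cv2.imwrite(f'pics/{n}4.png',im[:,:,::-1]);i=im.astype(int)
    w=(i.min(2)>120)&(i[:,:,0]-i[:,:,2]<45)
    uv=proj(n,[.6323,-.0234,.069])[0].round().astype(int);m=comp(w,uv);print(n,uv,i[uv[1],uv[0]],None if m is None else (rect(n,m,.069),m.sum()))
c=lambda n,z:cv2.resize(cv2.imread(f'pics/{n}4.png')[z[1]:z[1]+75,z[0]:z[0]+100],(400,300),interpolation=cv2.INTER_CUBIC)
cv2.imwrite('pics/c4.png',np.hstack([c('top',(245,95)),c('side',(200,135))]))
"
```

```text
at [0.4209 0.1525 0.1553] psi 105.74 grip 86.8 0.0 F [-0.3 -0.6 -0.8]
  travel [-0.0005, 0.0031, 0.1328] turn [-0.01, -0.02, -0.26] rows 2.7
top [296 131] [215 209 186] (array([625.7, -22.6,  87.8,  58.3,   8.2]), np.int64(790))
side [245 168] [65 62 46] None
```

View pics/c4.png

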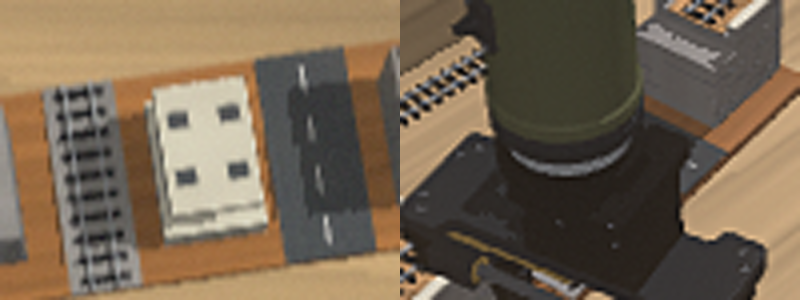

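The pier stands square: dots mean at pixel (296.6, 130.9) against the expected (296,131). Now grip the truss.

step_arm:
  commands:
    - {"travel":[-0.0005,0.003,0.04],"turn":[0,0,0]}
    - {"travel":[-0.0005,0.003,0.08],"turn":[0,0,0]}
    - {"travel":[-0.0005,0.003,0.115],"turn":[0,0,0]}
    - {"travel":[-0.0005,0.003,0.1328],"turn":[0,0,0]}
    - {"travel":[-0.0005,0.003,0.1328],"turn":[0,0,0]}

```text
time: 14.95
position: [0.4213, 0.1523, 0.0201]
tool_rot: [-1.89, -2.504, 0.007]
ft_force: [-0.4, -0.3, 0.1]
grip_width: 1.002
grip_force: 0.0
```

step_arm:
  commands:
    - {"travel":[0,0,0],"turn":[0,0,0]}
    - {"travel":[0,0,0],"turn":[0,0,0]}
    - {"travel":[0,0,0],"turn":[0,0,0]}
    - {"travel":[0,0,0],"turn":[0,0,0]}
    - {"travel":[0,0,0],"turn":[0,0,0]}
  gripper: 0.55
  force: 15

```text
time: 15.45
position: [0.4244, 0.1532, 0.0235]
tool_rot: [1.89, 2.508, 0.002]
ft_force: [-0.2, -0.2, 4.3]
grip_width: 0.688
grip_force: 15.0
```

step_arm:
  commands:
    - {"travel":[0,0,0],"turn":[0,0,0]}
    - {"travel":[0,0,0],"turn":[0,0,0]}
    - {"travel":[0,0,0],"turn":[0,0,0]}

```text
time: 15.75
position: [0.4244, 0.1532, 0.0235]
tool_rot: [1.89, 2.508, 0.001]
ft_force: [-0.8, -0.6, 5.8]
grip_width: 0.685
grip_force: 15.0
```

```bash
python3 -c "
from h import *
T=np.array([.6339,-.0232])+U*.069;print(T)
plan((.424,.1529,.19,106),(*T,.19,98.2),(*T,.11,98.2))"
```

```text
[0.6240586  0.04509456]
at [0.4244 0.1532 0.0235] psi 105.98 grip 59.6 15.0 F [-0.8 -0.6  5.8]
  travel [-0.0003, -0.0002, -0.1665] turn [0.08, 0.03, -0.02] rows 3.3
  travel [-0.1588, 0.1626, 0.0] turn [0.0, -0.0, 7.8] rows 4.5
  travel [0.0, -0.0, 0.08] turn [-0.0, 0.0, -0.0] rows 1.6
```

step_arm:
  commands:
    - {"travel":[0,0,-0.03],"turn":[0,0,0]}
    - {"travel":[0,0,-0.07],"turn":[0,0,0]}
    - {"travel":[0,0,-0.11],"turn":[0,0,0]}
    - {"travel":[0,0,-0.15],"turn":[0,0,0]}
    - {"travel":[0,0,-0.1665],"turn":[0,0,0]}

```text
time: 16.25
position: [0.4252, 0.1538, 0.1929]
tool_rot: [1.888, 2.506, 0.007]
ft_force: [0.9, -0.2, -0.8]
grip_width: 0.687
grip_force: 15.0
```

step_arm:
  commands:
    - {"travel":[-0.03,0.03,0],"turn":[0,0,2]}
    - {"travel":[-0.065,0.065,0],"turn":[0,0,4]}
    - {"travel":[-0.1,0.1,0],"turn":[0,0,6]}
    - {"travel":[-0.13,0.135,0],"turn":[0,0,7.8]}
    - {"travel":[-0.1588,0.1626,0],"turn":[0,0,7.8]}

```text
time: 16.75
position: [0.6254, 0.0439, 0.1883]
tool_rot: [-2.059, -2.373, 0.001]
ft_force: [-1.0, 0.9, -1.2]
grip_width: 0.687
grip_force: 15.0
```

step_arm:
  commands:
    - {"travel":[0,0,0.03],"turn":[0,0,0]}
    - {"travel":[0,0,0.06],"turn":[0,0,0]}
    - {"travel":[0,0,0.07],"turn":[0,0,0]}
    - {"travel":[0,0,0.07],"turn":[0,0,0]}
    - {"travel":[0,0,0.07],"turn":[0,0,0]}

```text
time: 17.25
position: [0.6242, 0.0456, 0.1203]
tool_rot: [2.056, 2.374, 0.001]
ft_force: [0.3, 1.0, -1.0]
grip_width: 0.687
grip_force: 15.0
```

```bash
python3 -c "
from h import *
for n in('top','side'):
    im=ctrl.get_image(n);cv2.imwrite(f'pics/{n}5.png',im[:,:,::-1])
T=np.array([.6339,-.0232])+U*.069
plan((*T,.0925,98.2))
c=lambda n,z:cv2.resize(cv2.imread(f'pics/{n}5.png')[z[1]:z[1]+75,z[0]:z[0]+100],(400,300),interpolation=cv2.INTER_CUBIC)
cv2.imwrite('pics/c5.png',np.hstack([c('top',(215,95)),c('side',(175,145))]))
"
```

```text
at [0.6248 0.0456 0.1212] psi 98.21 grip 59.7 15.0 F [ 1.1  0.4 -0.2]
  travel [-0.0004, -0.0009, 0.0287] turn [0.19, 0.03, 0.01] rows 0.6
```

View pics/c5.png

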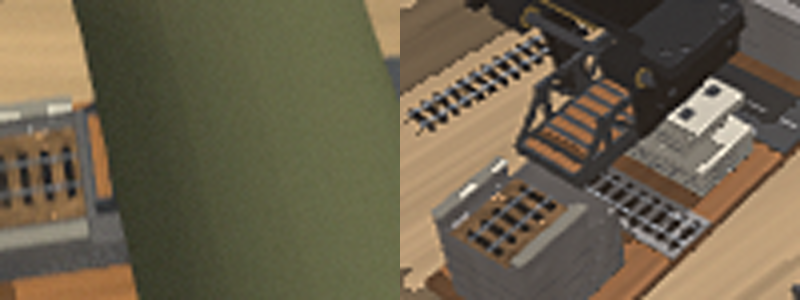

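The truss hangs level and in line above the seat and pier. Lower it.

step_arm:
  commands:
    - {"travel":[-0.0004,-0.0005,0.012],"turn":[0,0,0]}
    - {"travel":[-0.0004,-0.0005,0.02],"turn":[0,0,0]}
    - {"travel":[-0.0004,-0.0005,0.024],"turn":[0,0,0]}
    - {"travel":[-0.0004,-0.0005,0.024],"turn":[0,0,0]}
    - {"travel":[-0.0004,-0.0005,0.024],"turn":[0,0,0]}

```text
time: 17.85
position: [0.6232, 0.0448, 0.095]
tool_rot: [-2.057, -2.374, 0.0]
ft_force: [-0.1, -0.2, -1.2]
grip_width: 0.684
grip_force: 15.0
```

```bash
python3 -c "
from h import *
T=np.array([.6339,-.0232])+U*.069
plan((*T,.0925,98.2))"
```

```text
at [0.6232 0.0448 0.095 ] psi 98.2 grip 59.5 15.0 F [-0.1 -0.2 -1.2]
  travel [0.0002, 0.0009, 0.0025] turn [-0.02, 0.0, -0.0] rows 0.1
```

step_arm:
  commands:
    - {"travel":[0.0002,0.0009,0.0015],"turn":[0,0,0]}
    - {"travel":[0.0002,0.0009,0.003],"turn":[0,0,0]}
    - {"travel":[0.0002,0.0009,0.0035],"turn":[0,0,0]}
    - {"travel":[0.0002,0.0009,0.0035],"turn":[0,0,0]}
    - {"travel":[0.0002,0.0009,0.0035],"turn":[0,0,0]}

```text
time: 18.35
position: [0.6246, 0.0452, 0.0926]
tool_rot: [2.056, 2.374, 0.001]
ft_force: [-1.2, 0.2, 6.4]
grip_width: 0.685
grip_force: 15.0
```

step_arm:
  commands:
    - {"travel":[0,0,0],"turn":[0,0,0]}
    - {"travel":[0,0,0],"turn":[0,0,0]}

```text
time: 18.55
position: [0.6246, 0.0452, 0.0926]
tool_rot: [2.056, 2.374, 0.001]
ft_force: [-1.9, 0.5, 5.8]
grip_width: 0.69
grip_force: 15.0
```

Seated at z = 0.0926 as expected. Release, rise, and go to the girder.

step_arm:
  commands:
    - {"travel":[0,0,-0.001],"turn":[0,0,0]}
    - {"travel":[0,0,-0.001],"turn":[0,0,0]}
    - {"travel":[0,0,-0.001],"turn":[0,0,0]}
    - {"travel":[0,0,-0.001],"turn":[0,0,0]}
  gripper: 0.8

```text
time: 18.95
position: [0.6239, 0.0451, 0.0922]
tool_rot: [-2.057, -2.374, 0.001]
ft_force: [-0.2, 0.2, 0.5]
grip_width: 0.796
grip_force: 0.0
```

step_arm:
  commands:
    - {"travel":[0,0,-0.02],"turn":[0,0,0]}
    - {"travel":[0,0,-0.05],"turn":[0,0,0]}
    - {"travel":[0,0,-0.08],"turn":[0,0,0]}
    - {"travel":[0,0,-0.11],"turn":[0,0,0]}
    - {"travel":[0,0,-0.11],"turn":[0,0,0]}

```text
time: 19.45
position: [0.6268, 0.0456, 0.2077]
tool_rot: [2.053, 2.37, 0.009]
ft_force: [0.4, 0.2, 0.6]
grip_width: 0.801
grip_force: 0.0
```

```bash
python3 -c "
from h import *
plan((.4178,-.1529,.16,77.5),(.4178,-.1529,.0175,77.5))"
```

```text
at [0.6268 0.0456 0.2077] psi 98.19 grip 69.7 0.0 F [0.4 0.2 0.6]
  travel [-0.0834, -0.1178, 0.0229] turn [0.24, -0.02, 10.35] rows 2.9
  travel [-0.1031, -0.1008, 0.0234] turn [0.24, -0.02, 10.35] rows 2.9
  travel [0.0, -0.0, 0.1425] turn [-0.0, 0.0, -0.0] rows 2.9
```

step_arm:
  commands:
    - {"travel":[-0.0834,-0.1178,0.0229],"turn":[0,0,10.35]}
    - {"travel":[-0.0834,-0.1178,0.0229],"turn":[0,0,10.35]}
    - {"travel":[-0.0834,-0.1178,0.0229],"turn":[0,0,10.35]}
    - {"travel":[-0.0834,-0.1178,0.0229],"turn":[0,0,10.35]}
  gripper: 1.0

```text
time: 19.85
position: [0.5139, -0.0601, 0.1772]
tool_rot: [-2.27, -2.168, 0.011]
ft_force: [-0.1, 0.1, 0.1]
grip_width: 0.985
grip_force: 0.0
```

step_arm:
  commands:
    - {"travel":[-0.1031,-0.1008,0.0234],"turn":[0,0,10.35]}
    - {"travel":[-0.1031,-0.1008,0.0234],"turn":[0,0,10.35]}
    - {"travel":[-0.1031,-0.1008,0.0234],"turn":[0,0,10.35]}
    - {"travel":[-0.1031,-0.1008,0.0234],"turn":[0,0,10.35]}
    - {"travel":[-0.1031,-0.1008,0.0234],"turn":[0,0,10.35]}

```text
time: 20.35
position: [0.4145, -0.1538, 0.1561]
tool_rot: [-2.452, -1.964, -0.0]
ft_force: [-0.1, -0.1, 0.3]
grip_width: 0.998
grip_force: 0.0
```

step_arm:
  commands:
    - {"travel":[0,0,0],"turn":[0,0,0]}
    - {"travel":[0,0,0],"turn":[0,0,0]}

```text
time: 20.55
position: [0.416, -0.1523, 0.1565]
tool_rot: [2.447, 1.969, 0.001]
ft_force: [-0.6, 0.7, -0.2]
grip_width: 0.998
grip_force: 0.0
```

```bash
python3 -c "
from h import *
plan((.4178,-.1529,.0175,77.5))
im=ctrl.get_image('top');cv2.imwrite('pics/t6.png',im[:,:,::-1])
h=cv2.cvtColor(im,cv2.COLOR_RGB2HSV).astype(int)
m=np.zeros(h.shape[:2],bool);m[95:160,225:320]=1
m&=(h[:,:,1]>125)&(h[:,:,0]<20)&(h[:,:,2]>90)
m=cv2.morphologyEx(m.astype(np.uint8),cv2.MORPH_CLOSE,np.ones((3,3)))
c=lambda x,y:cv2.resize(im[y:y+75,x:x+100,::-1],(800,600),interpolation=cv2.INTER_CUBIC)
cv2.imwrite('pics/c6.png',c(215,95))
"
```

```text
at [ 0.416  -0.1523  0.1565] psi 77.64 grip 86.8 0.0 F [-0.6  0.7 -0.2]
  travel [-0.0002, 0.0018, 0.139] turn [0.03, -0.01, 0.14] rows 2.8
```

View pics/c6.png

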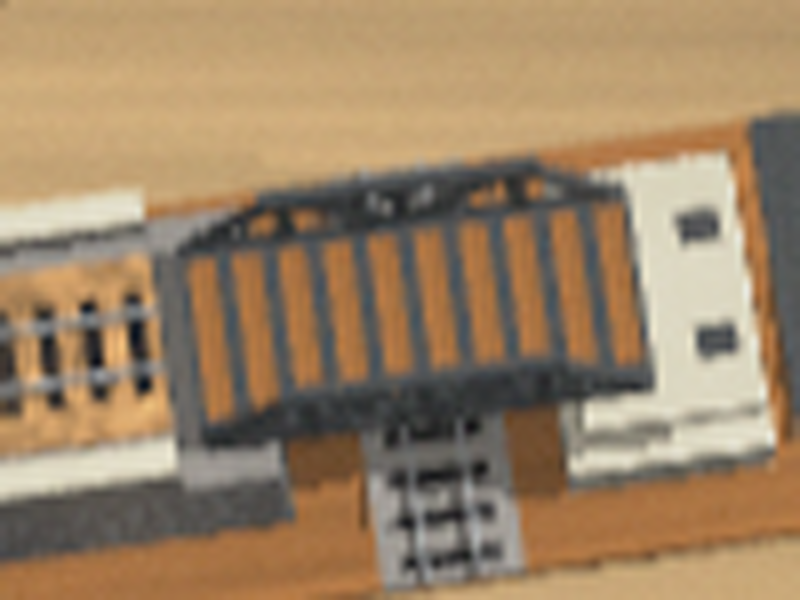

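The truss rests on seat and pier. Its pier-side end at crop x≈642 is about 4 mm short of the cap centre line (≈655), as it should be. Grip the girder.

step_arm:
  commands:
    - {"travel":[-0.0002,0.0015,0.04],"turn":[0,0,0]}
    - {"travel":[-0.0002,0.0015,0.08],"turn":[0,0,0]}
    - {"travel":[-0.0002,0.0015,0.115],"turn":[0,0,0]}
    - {"travel":[-0.0002,0.0015,0.137],"turn":[0,0,0]}
    - {"travel":[-0.0002,0.0015,0.138],"turn":[0,0,0]}

```text
time: 21.1
position: [0.4154, -0.1526, 0.0162]
tool_rot: [-2.445, -1.966, 0.003]
ft_force: [-0.2, 1.2, -0.6]
grip_width: 1.0
grip_force: 0.0
```

step_arm:
  commands:
    - {"travel":[0,0,0],"turn":[0,0,0]}
    - {"travel":[0,0,0],"turn":[0,0,0]}
    - {"travel":[0,0,0],"turn":[0,0,0]}
    - {"travel":[0,0,0],"turn":[0,0,0]}
    - {"travel":[0,0,0],"turn":[0,0,0]}
  gripper: 0.4
  force: 20

```text
time: 21.6
position: [0.4166, -0.1542, 0.0189]
tool_rot: [2.449, 1.965, 0.001]
ft_force: [-0.0, -1.1, -0.1]
grip_width: 0.63
grip_force: 0.0
```

step_arm:
  commands:
    - {"travel":[0,0,0],"turn":[0,0,0]}
    - {"travel":[0,0,0],"turn":[0,0,0]}
    - {"travel":[0,0,0],"turn":[0,0,0]}
    - {"travel":[0,0,0],"turn":[0,0,0]}

```text
time: 22.0
position: [0.4168, -0.1542, 0.0188]
tool_rot: [2.449, 1.966, 0.001]
ft_force: [0.8, -0.4, 5.4]
grip_width: 0.55
grip_force: 20.0
```

```bash
python3 -c "
from h import *
q=ray('top',[[266.4,133.6]],.079)[0];print('truss along',(q-np.array([.6352,-.0236]))@U)
T=np.array([.6339,-.0232])-U*.069;print(T)
plan((.4178,-.1529,.19,77.5),(*T,.19,98.2),(*T,.11,98.2))"
```

```text
truss along 0.06940969517008247
[ 0.6437414  -0.09149456]
at [ 0.4168 -0.1542  0.0188] psi 77.49 grip 47.8 20.0 F [ 0.8 -0.4  5.4]
  travel [0.0015, 0.0009, -0.1712] turn [0.06, 0.01, -0.01] rows 3.4
  travel [0.1089, 0.2073, 0.0] turn [-0.0, 0.0, -20.7] rows 4.7
  travel [0.0, -0.0, 0.08] turn [0.0, -0.0, -0.0] rows 1.6
```

step_arm:
  commands:
    - {"travel":[0,0,-0.03],"turn":[0,0,0]}
    - {"travel":[0,0,-0.07],"turn":[0,0,0]}
    - {"travel":[0,0,-0.11],"turn":[0,0,0]}
    - {"travel":[0,0,-0.15],"turn":[0,0,0]}
    - {"travel":[0,0,-0.1712],"turn":[0,0,0]}

```text
time: 22.5
position: [0.4169, -0.1542, 0.1923]
tool_rot: [2.448, 1.965, 0.002]
ft_force: [0.4, -0.5, -0.7]
grip_width: 0.552
grip_force: 20.0
```

step_arm:
  commands:
    - {"travel":[0.022,0.042,0],"turn":[0,0,-4]}
    - {"travel":[0.044,0.084,0],"turn":[0,0,-9]}
    - {"travel":[0.066,0.125,0],"turn":[0,0,-14]}
    - {"travel":[0.088,0.167,0],"turn":[0,0,-18]}
    - {"travel":[0.1089,0.2073,0],"turn":[0,0,-20.7]}

```text
time: 23.0
position: [0.6431, -0.0919, 0.1881]
tool_rot: [-2.053, -2.375, 0.002]
ft_force: [-0.9, 0.1, -0.5]
grip_width: 0.555
grip_force: 20.0
```

step_arm:
  commands:
    - {"travel":[0,0,0.03],"turn":[0,0,0]}
    - {"travel":[0,0,0.06],"turn":[0,0,0]}
    - {"travel":[0,0,0.075],"turn":[0,0,0]}
    - {"travel":[0,0,0.075],"turn":[0,0,0]}
    - {"travel":[0,0,0.075],"turn":[0,0,0]}

```text
time: 23.5
position: [0.6422, -0.0928, 0.1151]
tool_rot: [2.057, 2.374, 0.0]
ft_force: [0.5, -0.1, -0.8]
grip_width: 0.551
grip_force: 20.0
```

```bash
python3 -c "
from h import *
T=np.array([.6339,-.0232])-U*.070
im=ctrl.get_image('side')
plan((*T,.088,98.2))
cv2.imwrite('pics/c7.png',cv2.resize(im[125:215,190:310,::-1],(800,600),interpolation=cv2.INTER_CUBIC))
"
```

```text
at [ 0.6429 -0.0928  0.1161] psi 98.17 grip 47.7 20.0 F [ 0.6  0.9 -0.3]
  travel [0.0002, 0.001, 0.0281] turn [0.12, 0.04, -0.02] rows 0.6
```

View pics/c7.png

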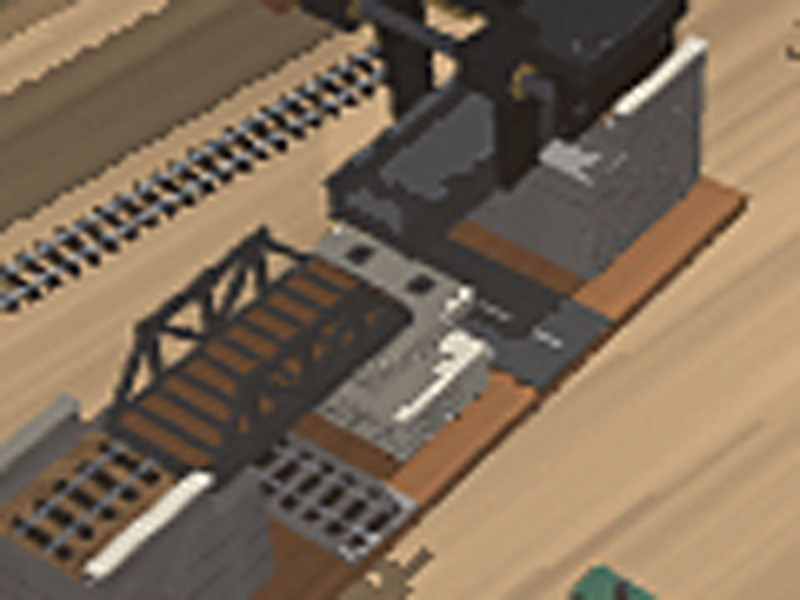

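The truss sits level and the girder hangs in line over the gap. Lower it.

step_arm:
  commands:
    - {"travel":[0.0002,0.0008,0.012],"turn":[0,0,0]}
    - {"travel":[0.0002,0.0008,0.02],"turn":[0,0,0]}
    - {"travel":[0.0002,0.0008,0.0235],"turn":[0,0,0]}
    - {"travel":[0.0002,0.0008,0.0235],"turn":[0,0,0]}
    - {"travel":[0.0002,0.0008,0.0235],"turn":[0,0,0]}

```text
time: 24.05
position: [0.643, -0.0923, 0.0911]
tool_rot: [2.057, 2.374, -0.0]
ft_force: [0.9, 0.4, -1.5]
grip_width: 0.548
grip_force: 20.0
```

```bash
python3 -c "
from h import *
T=np.array([.6339,-.0232])-U*.070
plan((*T,.088,98.2))"
```

```text
at [ 0.643  -0.0923  0.0911] psi 98.19 grip 47.7 20.0 F [ 0.9  0.4 -1.5]
  travel [-0.0004, 0.0009, 0.0031] turn [-0.0, 0.0, -0.01] rows 0.1
```

step_arm:
  commands:
    - {"travel":[-0.0003,0.0006,0.0015],"turn":[0,0,0]}
    - {"travel":[-0.0003,0.0006,0.003],"turn":[0,0,0]}
    - {"travel":[-0.0003,0.0006,0.004],"turn":[0,0,0]}
    - {"travel":[-0.0003,0.0006,0.004],"turn":[0,0,0]}
    - {"travel":[-0.0003,0.0006,0.004],"turn":[0,0,0]}

```text
time: 24.55
position: [0.6439, -0.0925, 0.0879]
tool_rot: [2.057, 2.374, 0.0]
ft_force: [-2.6, 0.4, 5.0]
grip_width: 0.553
grip_force: 20.0
```

step_arm:
  commands:
    - {"travel":[0,0,-0.001],"turn":[0,0,0]}
    - {"travel":[0,0,-0.001],"turn":[0,0,0]}
    - {"travel":[0,0,-0.001],"turn":[0,0,0]}
    - {"travel":[0,0,-0.001],"turn":[0,0,0]}
  gripper: 0.7

```text
time: 24.95
position: [0.6435, -0.0924, 0.0877]
tool_rot: [-2.057, -2.374, 0.0]
ft_force: [0.1, -0.1, 0.9]
grip_width: 0.698
grip_force: 0.0
```

step_arm:
  commands:
    - {"travel":[0,0,-0.03],"turn":[0,0,0]}
    - {"travel":[0,0,-0.07],"turn":[0,0,0]}
    - {"travel":[0,0,-0.11],"turn":[0,0,0]}
    - {"travel":[0,0,-0.14],"turn":[0,0,0]}
    - {"travel":[0,0,-0.14],"turn":[0,0,0]}

```text
time: 25.45
position: [0.6463, -0.0925, 0.2339]
tool_rot: [2.052, 2.368, 0.008]
ft_force: [0.5, -0.4, -0.4]
grip_width: 0.704
grip_force: 0.0
```

```bash
python3 -c "
from h import *
plan((.45,-.3,.25,98.2))"
```

```text
at [ 0.6463 -0.0925  0.2339] psi 98.19 grip 61.3 0.0 F [ 0.5 -0.4 -0.4]
  travel [-0.0887, -0.1119, -0.0088] turn [0.26, 0.08, -0.0] rows 2.9
  travel [-0.0887, -0.1119, -0.0084] turn [0.26, 0.08, -0.0] rows 2.9
```

step_arm:
  commands:
    - {"travel":[-0.1774,-0.2238,-0.017],"turn":[0,0,0]}
    - {"travel":[-0.1774,-0.2238,-0.017],"turn":[0,0,0]}
    - {"travel":[-0.1774,-0.2238,-0.017],"turn":[0,0,0]}
    - {"travel":[-0.1774,-0.2238,-0.017],"turn":[0,0,0]}
    - {"travel":[-0.1774,-0.2238,-0.017],"turn":[0,0,0]}

```text
time: 25.95
position: [0.4702, -0.2749, 0.2422]
tool_rot: [-2.057, -2.374, 0.0]
ft_force: [0.4, -0.6, 0.1]
grip_width: 0.704
grip_force: 0.0
```

step_arm:
  commands:
    - {"travel":[-0.04,-0.05,0],"turn":[0,0,0]}
    - {"travel":[-0.04,-0.05,0],"turn":[0,0,0]}
    - {"travel":[-0.04,-0.05,0],"turn":[0,0,0]}

```text
time: 26.25
position: [0.426, -0.3228, 0.2423]
tool_rot: [-2.064, -2.368, 0.001]
ft_force: [1.5, 0.5, 0.2]
grip_width: 0.704
grip_force: 0.0
```

```bash
python3 -c "
from h import *
im=ctrl.get_image('top');s=ctrl.get_image('side')
a=cv2.resize(im[90:180,190:400,::-1],(784,336),interpolation=cv2.INTER_CUBIC)
b=cv2.resize(s[110:250,150:340,::-1],(353,260),interpolation=cv2.INTER_CUBIC)
o=np.zeros((600,784,3),np.uint8);o[:336]=a;o[338:598,:353]=b
o[338:598,360:360+347]=cv2.resize(im[:,:,::-1],(347,260))
cv2.imwrite('pics/c8.png',o)"
```

```text
(no output)
```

View pics/c8.png

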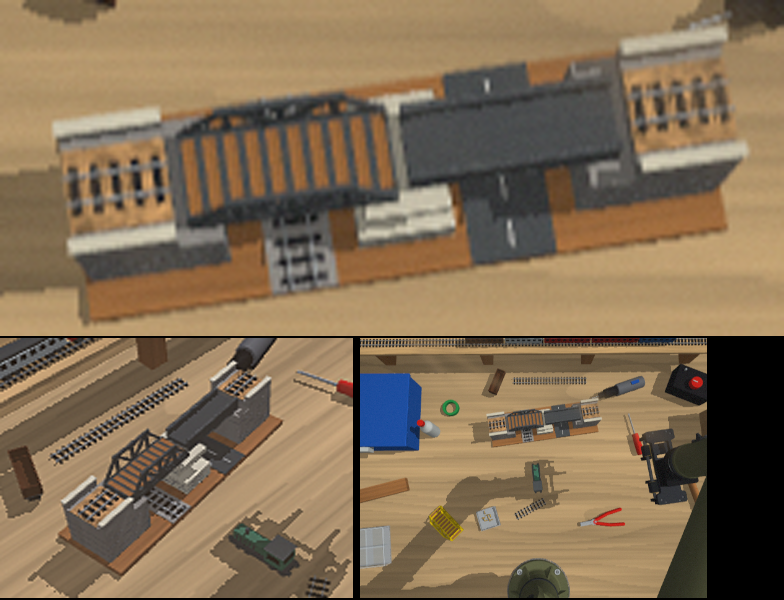

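All stands in place, with the shunter untouched at its old spot. A last numeric check of the girder along the bridge, then hand in.

```bash
python3 -c "
from h import *
q=ray('top',(np.array([[402,146],[619,117],[510.5,131.5]])+.5)/3.7333-.5+[190,90],.085)
d=q-np.array([.6352,-.0236]);print((d@U*1000).round(1),np.hypot(*(q[0]-q[1])))
p=ray('top',(np.array([[180,182],[393,152]])+.5)/3.7333-.5+[190,90],.079)-np.array([.6352,-.0236]);print((p@U*1000).round(1))"
```

```text
[  -1.4 -134.7  -68. ] 0.13323662162875316
[135.3   4. ]
```

```bash
python3 -c "
from bench import ctrl
print(ctrl.close_job())"
```

```text
the job is handed in; nothing more can be done
None
```

The bridge is assembled and handed in at about 26 s of robot time: pier base, column, truss over the track and girder over the road all measured within about 1–2 mm of where they belong, and the shunter was not touched.

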